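# Push the bath home and lock it with the T-bolt

### The job

Take the T-bolt with the bar handle out of the rack and lower its head into the open slot of the rail, in front of the bath's forked tongue. Slide it along the slot into the fork and gently push the bath with it until the bath stands fully home against the end stop, then press the bolt down against the springy tongue, turn it a quarter turn so that it locks under the slot's lips, and let go. Touch the bath and its tongue with nothing but the bolt, never push or press hard, and leave the other things where they are.

Things in the scene. Friction and masses are not known exactly. Their poses are not given: they have to be found in the camera images.
- bolt: T-bolt, 62 mm tall, 0.1 kg, upright, hung by its flange in a rack hole. Origin: centre of its foot; z up, x along head and handle (same turned half round). Steel head 26 (x) x 10 mm, z 0 to 10 (lowest 4 mm is a foot 22 x 5 mm); shank 9 mm dia., z 10 to 28; flange 30 mm dia., z 28 to 32; black bar handle 44 long (x), 12 thick (y), z 32 to 62
- bolt_grip (a point): where to grip the T-bolt's bar handle across its 12 mm thickness: on the bolt's axis, 54 mm above its origin (22 mm above the flange, so that the fingertips clear it); axes as the bolt's
- rack: grey block 230 x 70 x 36 mm, fixed, origin under its centre, x along its row of three 31 x 14 mm through holes (long side along x) at x = -75, 0, 75 mm. Any one holds the T-bolt; two black round-knob pins (28 mm knobs) hang in the others
- rail: fixed aluminium rail 70 mm wide (y), 32 high, x = -170 to 250 mm; origin on its underside, z up, +x to bath and end stop. T-slot on y = 0, x = -150 to 75 mm: 13 mm between lips (z 26 to 32, bevelled to 19 mm at the top); channel below 32 mm wide, floor z = 12. The bolt's head enters lengthwise. It cannot turn with the bolt's origin above rail z = 16 mm; at 12 to 16 it can
- slot_entry (a point): point on the slot's centre line at the rail's top, at rail x = -125 mm: lower the bolt here, within 8 mm along the slot; always in front of the tongue. Axes as the rail's
- home_mark (a point): point on the rail, rail x = 160 mm, z = 32 mm, where the bath's origin lies when the bath is fully home, dead against the end stop
- bath: small bath on the rail: blue carriage 110 (x) x 100 x 12 mm and a steel pot 100 mm dia., to 74 mm above the rail. Origin: centre of the carriage's underside, on the rail's top; axes as the rail's. Slides along the rail only; starts 25 to 50 mm short of home (home_mark). About 5 N moves it; it stays where left. A forked springy steel tongue sticks out of it over the slot towards rail -x
- tongue_mark (a point): point of the bath 128 mm before its origin, height of the tongue's top (14.5 mm over the rail). The fork (13 mm wide, prongs 30 mm, then 18 mm ramps) ends within 16 mm of it either way, unmeasured: feel for it. Tongue is pushed down by 5 N + 1.2 N per mm, 7 mm at most. Flange clears it with bolt origin above rail z = 18.5 mm; turned and let go, bolt is held up under the lips, z = 16, by 8 N
- pin1: round-knob pin in the rack, 58 mm tall, to be left alone; origin: foot centre
- pin2: the other round-knob pin in the rack, to be left alone; origin: foot centre
- reagent: brown jar, 64 mm dia., 120 mm tall, to be left alone; origin under it
- beaker: glass beaker, 68 mm dia., 85 mm tall, to be left alone; origin under it
- dish: white dish, 90 mm dia., 18 mm tall, to be left alone; origin under it
- spatula: spatula lying flat, 180 mm long, to be left alone
- vial: small brown vial, 28 mm dia., 50 mm tall, to be left alone; origin under it
- weight: brass weight, 40 mm dia., 30 mm tall, to be left alone; origin under it
Things that resemble listed ones, but are neither listed nor needed, are in the scene too. What is shaped like the bolt but red is not meant.

How it is judged:
On the way, in this order (a step that is already met when the one before it is completed fails the run):
1. the bolt's head is down in the slot, lengthwise, in front of the fork (angle between the x axis of bolt and the x axis of rail, either way round below 0.2 rad and y of bolt in the frame of rail between -0.003 and 0.003 m and z of bolt in the frame of rail below 0.0245 m and x of bolt in the frame of rail below -0.06 m and x of bath in the frame of rail below 0.145 m), for 0.1 s.
2. with the bolt still lengthwise in the slot the bath has come home (angle between the x axis of bolt and the x axis of rail, either way round below 0.2 rad and y of bolt in the frame of rail between -0.003 and 0.003 m and z of bolt in the frame of rail below 0.0245 m and x of bolt in the frame of rail above 0 m and x of bath in the frame of rail above 0.158 m), for 0.1 s.
3. the bolt is turned crosswise under the lips, pressed on by the tongue (angle between the x axis of bolt and the y axis of rail, either way round below 0.26 rad and y of bolt in the frame of rail between -0.004 and 0.004 m and z of bolt in the frame of rail below 0.0185 m and contact force between bolt and bath above 4 N and x of bath in the frame of rail above 0.158 m), for 0.2 s.
At the end, for the whole second after the job is handed in: The bath is home (within 2 mm of its end stop); the T-bolt stands upright in the fork, turned crosswise to the slot (within 15 degrees), its head pulled up under the lips (origin 13.5 to 18.5 mm above the rail's underside) by the tongue, which presses on it with more than 4 N; at rest and released (all of step 3 and z of bolt in the frame of rail above 0.0135 m and angle between bolt's own z axis and vertical below 0.1 rad and linear speed of bolt below 0.02 m/s); the robot touches nothing.
It fails at once if another loose thing is moved from its place (over 25 mm) (distance of any of pin1, pin2, reagent, beaker, dish, spatula, vial, weight from where it was at the start of the episode above 0.025 m).
It fails at once if bolt forced hard against the bath or its tongue (over 25 N) (contact force between bolt and bath above 25 N).
It fails at once if bolt forced hard against the rail (over 38 N) (contact force between bolt and rail above 38 N).
It fails at once if the robot itself pushes the bath or tongue (over 3 N) (contact force between any of the fingers, the arm and bath above 3 N).
It also fails if it takes over 58 s, if anything falls off the work surface, if the arm or the gripper's body presses on something with over 40 N, if the wrist force passes 120 N, or if a joint passes its speed limit or range.

### The arm

A 6-joint arm with a two-finger parallel gripper is mounted at the origin on the work surface. World frame = base frame: x ahead of the robot, y to its left, z up, the work surface at z = 0. Lengths are in m, angles in rad, forces in N, time in s.
With the tool pointing down it reaches from about 0.35 to 0.775 m from the base axis. Payload 5.5 kg.
Tool frame: the origin (TCP) lies where the fingers leave the gripper's body, on its centre line; the fingertips stand env.tip_reach ahead of it and the grasp point (between the pads) lies 54 mm ahead of it (env.tip_reach is the distance from the TCP to the fingertips, in m); z points along the fingers, y is the line along which they close (so a half turn about z gives the same grasp; the last joint's range is limited). The gripper opens to 85 mm and grips with 20 to 120 N. Pads are 22 mm wide; open, the fingers measure 114 mm over their backs; the gripper's body (76 mm by 85 mm) begins 54 mm behind the grasp point. The pads swing forward as they close: fully open they stand 13 mm farther back than shut.
Start: joints at [0.965, 0.313, 0.046, 1.304, 0, 1.431], TCP at [0.258, 0.514, 0.304] pointing down, gripper open.
Joint ranges: [-2.76, 2.76], [-0.86, 1.69], [-1.03, 1.26], [-2.2, 2.34], [-1.47, 1.5], [-3.14, 3.14]. Speed limits (rad/s): [2.57, 2.57, 3.14, 3.14, 3.14, 3.14].

### API

Orientations are given as a unit quaternion [w, x, y, z].
In Python, from workcell import status, optics, hand_in, env gives the robot as it stands.
- The arm moves only by the shell command python3 -m handwheel 'ROWS' [FORCE]. ROWS is a JSON object whose one key "deltas" holds a list of rows, each a list of 5 numbers: the opening, from -1 (shut) to 1 (fully open), then the shift along the tool's x, y, z in units of 40 mm (1.0 is 40 mm), then the turn about the tool's z in units of 10 degrees (1.0 is 10 degrees). In form: {"deltas": [[jaw, x, y, z, roll], ...]}. A call has 1 to 20 rows; each row shifts and turns the commanded pose from where the row before left it, along the tool's axes as they then stand; what a row does not reach is not made up. A row lasts 1/8 s, in which the tool goes at most 62.5 mm and 10.7 degrees, less where a joint would pass 70% of its speed; a pose out of reach is approached as far as the arm can. A call is refused whole if a number of a shift passes 1 or a number of a turn 1, either way. A call with a gripper value outside its range is refused whole. The fingers move at their own pace and stop on an object; FORCE is the grip in N (left out, the last holds). Time passes only in rows, so rows that do not move let the fingers close. It gives the time, the measured TCP pose, the force, the opening and the grip force at its end, in the units of the state.
- status.get_state(): the state, without advancing time (a new reading comes with each control period).
- optics.read_camera(name): name is "side" or "top"; returns a dict with "frame" (480x640x3 uint8, red, green, blue), "depth" (480x640 float32, m along the optical axis (not along the pixel's ray), 0 where there is no reading), "vfov" (degrees; the focal length in pixels is half the picture's height over the tangent of half this angle, whatever the lens; pixels are square), "cx", "cy" (the principal point, pixels), "origin" and "attitude" of the camera in the world. Camera axes: x right, y down, z forward; pixel columns grow to the right and rows downward; lengths in m; the calibration is good to about 2 mm. A picture is of the moment at which its call begins.
- hand_in(): hands the job in; it is judged then, once.
The state is a dict: "clock": time; "joint_pos": joint angles; "qvel": joint speeds; "tau": joint torques, N m; "tcp_pos": TCP position; "orientation": TCP orientation; "wrist_force": force on the tool from outside, world axes, zero at the start; "ft_torque": the same for the moment, N m; "finger_gap": finger opening in m; "grip_force": force on a finger pad.
Only numpy, scipy, OpenCV 4.12 (cv2) and the standard library are available. Lean on these libraries where they do the work, as an engineer would, in place of code of your own. Each camera call takes 0.05 s, during which the arm holds its last target. There are 200 camera calls.

## Working session

There is one attempt and no reset: what is moved stays moved. The work goes in short steps, Python scripts to look and compute and a shell command to move; the robot and the scene stay as the last step left them, time stands still between calls to the robot, and variables do not carry over. Pictures are saved under pics/ and viewed, at most 10 in all, crops included, and the job is handed in when it is done.

```bash
mkdir -p pics; cat > h.py <<'E'
import numpy as np, cv2
from workcell import status, optics, env
from scipy.spatial.transform import Rotation as R
def cam(n):
    c=optics.read_camera(n); q=c["attitude"]
    q=np.array(q); c["R"]=R.from_quat([q[1],q[2],q[3],q[0]]).as_matrix() if q.shape==(4,) else q
    c["f"]=240/np.tan(np.radians(c["vfov"])/2); return c
def ray(c,u,v):
    return c["R"]@np.array([(u-c["cx"])/c["f"],(v-c["cy"])/c["f"],1.])
def onplane(c,u,v,z):
    d=ray(c,u,v); o=np.array(c["origin"]); return o+d*(z-o[2])/d[2]
def dep(c,u,v): 
    return np.array(c["origin"])+ray(c,u,v)*c["depth"][int(v),int(u)]
def cloud(c):
    v,u=np.mgrid[:480,:640]
    d=np.stack([(u-c["cx"])/c["f"],(v-c["cy"])/c["f"],np.ones(u.shape)],-1)*c["depth"][...,None]
    return d@c["R"].T+np.array(c["origin"])
E
python3 - <<'E'
from h import *
for n in("top","side"):
    c=cam(n); cv2.imwrite(f"pics/{n}0.png",c["frame"][...,::-1]); np.savez(n+"0.npz",**{k:v for k,v in c.items()})
    print(n,c["vfov"],c["cx"],c["cy"],c["origin"],c["R"].round(3).tolist(),(c["depth"]>0).mean())
s=status.get_state();print(s,env.tip_reach)
E
```

```text
top 56.898859363612445 321.44106275448087 240.1196197437087 [ 0.45727814 -0.07813184  0.83935263] [[0.013, -0.993, 0.117], [-0.999, -0.007, 0.051], [-0.05, -0.118, -0.992]] 0.995888671875
side 56.41742141086602 316.8255399426669 238.5248594696968 [ 0.27512954 -0.79465559  0.56932713] [[0.933, -0.205, 0.296], [-0.36, -0.501, 0.787], [-0.013, -0.841, -0.541]] 0.9959342447916667
{'clock': 0.1, 'joint_pos': array([ 9.65431551e-01,  3.13919982e-01,  4.50933017e-02,  1.30359179e+00,
       -2.15510856e-05,  1.43122099e+00]), 'qvel': array([-2.83158311e-04, -6.75661093e-04,  3.02364227e-03,  1.98523161e-04,
       -8.21329224e-05,  1.00985195e-03]), 'tau': array([ 3.30869669e-03, -4.81724739e+01,  2.99244297e+01,  1.27232244e-02,
       -6.12024223e-05,  1.29814751e-05]), 'tcp_pos': array([0.25805651, 0.51346519, 0.30310126]), 'orientation': array([-2.85126762e-04,  2.30794971e-01,  9.73002067e-01, -7.59380174e-04]), 'wrist_force': array([ 0.10465038, -0.39914398, -0.35144479]), 'ft_torque': array([-0.00036673, -0.0357035 , -0.03177798]), 'grip_force': 0.0, 'finger_gap': 0.08554000898629163} 0.0726
```

View pics/top0.png

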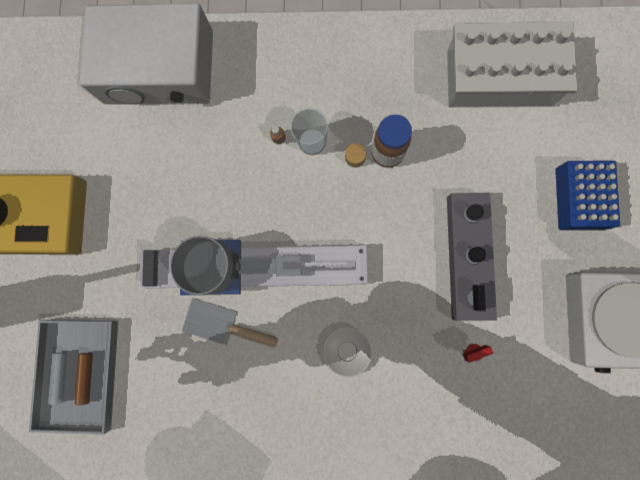

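View pics/side0.png

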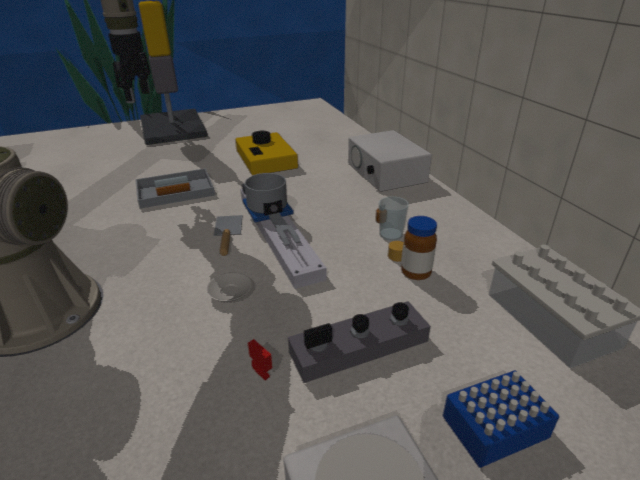

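Candidates for the bolt, in top-view pixels:
- black bar handle in the rack (478,297), which is (318,335) in the side view
- round-knob pins (475,212) and (477,254)
- red look-alike (477,352)

The black bar handle fits the description. The rail runs from (367,265) to the bath at (205,266), so rail +x points image-left, which is about world +y. I'll check the choice in a close crop and measure.

```bash
python3 - <<'E'
from h import *
t=dict(np.load("top0.npz")); s=dict(np.load("side0.npz"))
a=cv2.resize(t["frame"][180:325,440:505],None,fx=4,fy=4,interpolation=2)
b=cv2.resize(t["frame"][230:300,140:380],None,fx=2,fy=4,interpolation=2)
b=np.vstack([b,np.zeros((20,480,3),np.uint8),cv2.resize(s["frame"][200:300,220:340],(480,280),interpolation=2)])
b=b[:580]; im=np.hstack([a[:580],b]); cv2.imwrite("pics/crop1.png",im[...,::-1]); print(im.shape)
for n,c in(("top",t),("side",s)):
    P=cloud(c); hsv=cv2.cvtColor(c["frame"],cv2.COLOR_RGB2HSV)
    print(n,"table z",np.median(P[...,2][P[...,2]<.01]))
    x,y,z=P[...,0],P[...,1],P[...,2]
    bx=(x>.28)&(x<.54)&(y<-.25)&(y>-.42)
    rk=bx&(z>.030)&(z<.042); print("rack top z",np.median(z[rk]),rk.sum())
    r=cv2.minAreaRect(P[rk][:,:2].astype(np.float32)*1000); print(r)
    for k in range(3):pass
    hi=(bx&(z>.050)).astype(np.uint8); N,L,S,C=cv2.connectedComponentsWithStats(hi)
    for i in range(1,N):
        if S[i,4]>15:
            Q=P[L==i]; top=Q[Q[:,2]>Q[:,2].max()-.008]; print(i,C[i].round(1),S[i],"zmax",Q[:,2].max().round(4),"n",len(top),cv2.minAreaRect(top[:,:2].astype(np.float32)*1000))
    rl=(x>.38)&(x<.52)&(y>-.18)&(y<.06)&(z>.026)&(z<.037); print("rail top z",np.median(z[rl]),rl.sum(),cv2.minAreaRect(P[rl][:,:2].astype(np.float32)*1000))
    ob=(z>.06)&(x>.35)&(x<.56)&(y>0)&(y<.25);Q=P[ob]; print("pot",Q[:,2].max(),cv2.minEnclosingCircle(Q[Q[:,2]>.1][:,:2].astype(np.float32)*1000) if (Q[:,2]>.1).any() else 0)
    tg=(abs(x-.43)<.012)&(y>-.17)&(y<.06)
    for yy in np.arange(-.19,.24,.01):
        m=(abs(x-.43)<.02)&(abs(y-yy)<.004)
        if m.sum(): print(round(yy,3),np.percentile(z[m],[5,50,95]).round(4),end=" ")
    print()
E
```

```text
(580, 740, 3)
top table z 0.0004041211650648302
rack top z 0.035777012349953785 2512
((441.0003662109375, -310.75714111328125), (198.79605102539062, 71.3383560180664), 1.093536615371704)
1 [476.7 254.6] [468 247  18  16 230] zmax 0.0693 n 195 ((525.936279296875, -308.55767822265625), (26.569894790649414, 25.958751678466797), 52.593963623046875)
2 [479.6 297.9] [474 285  12  27 282] zmax 0.0739 n 212 ((451.2629089355469, -310.4444885253906), (44.066650390625, 12.915057182312012), 1.7841860055923462)
3 [479.  354.2] [465 346  29  17 242] zmax 0.0647 n 213 ((356.1986083984375, -307.774658203125), (12.734868049621582, 44.41357421875), 22.192216873168945)
rail top z 0.032353691915827654 1614 ((494.96356201171875, -28.989883422851562), (49.51456069946289, 178.34169006347656), 0.6073585152626038)
pot 0.11035640578916905 ((500.0907897949219, 165.9359893798828), 50.22493362426758)
-0.19 [-0.0021  0.0001  0.0022] -0.18 [-0.0016  0.0003  0.0023] -0.17 [-0.002   0.0001  0.0023] -0.16 [-0.0014  0.0001  0.0022] -0.15 [-0.0017  0.0003  0.0028] -0.14 [-0.0019  0.0003  0.0023] -0.13 [-0.0019  0.0003 
[... 2637 characters left out ...]
.01 [-0.0007  0.0006  0.0019] 0.02 [-0.0012  0.0003  0.0022] 0.03 [-0.0005  0.0009  0.0023] 0.04 [-0.0007  0.0008  0.0024] 0.05 [-0.0014  0.0008  0.0023] 0.06 [-0.0009  0.0006  0.0016] 0.07 [-0.0003  0.0009  0.0027] 0.08 [-0.0005  0.0008  0.002 ] 0.09 [-0.0006  0.0006  0.0019] 0.1 [-0.0013  0.0008  0.0025] 0.11 [-0.001   0.0006  0.0022] 0.12 [-0.0006  0.0006  0.0041] 0.13 [-0.0006  0.0014  0.0049] 0.14 [-0.0007  0.0015  0.0043] 0.15 [0.0006 0.0031 0.0053] 0.16 [-0.0005  0.0017  0.0046] 0.17 [-0.0001  0.0029  0.0051] 0.18 [-0.0002  0.0033  0.005 ] 0.19 [-0.      0.0031  0.0055] 0.2 [0.0011 0.0038 0.0052] 0.21 [0.0013 0.0034 0.0047] 0.22 [-0.0003  0.0011  0.0027] 0.23 [-0.001   0.0003  0.002 ]
```

View pics/crop1.png

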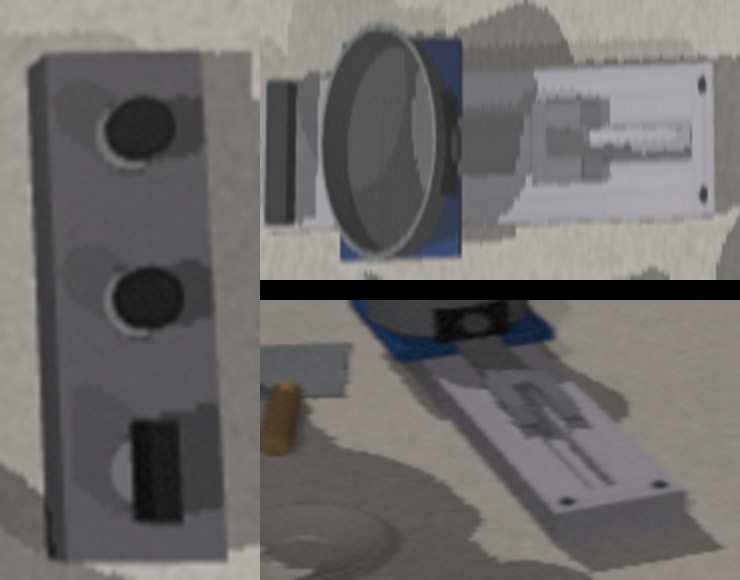

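The crop confirms the black bar handle in the front hole, with round pins in the other two. The fork's prong tips are at about (315,265) in the top view, and the slot is open to the right of them. Next I'll get the rail pose, with a window wide enough this time, and the bath pose.

```bash
python3 - <<'E'
from h import *
for n in("top","side"):
    c=dict(np.load(n+"0.npz")); P=cloud(c); x,y,z=P[...,0],P[...,1],P[...,2]
    m=(x>.43)&(x<.58)&(y>-.2)&(y<.06)&(z>.027)&(z<.037)
    Q=P[m]; pts=[]
    for yy in np.arange(-.11,.05,.01):
        q=Q[abs(Q[:,1]-yy)<.005][:,0]
        if len(q)>10: pts.append((yy,*np.percentile(q,[1,99])))
    A=np.array(pts); A=A[(A[:,2]-A[:,1])>.06]
    print(n,"rail: width",(A[:,2]-A[:,1]).mean(),"centre fit x=a*y+b",np.polyfit(A[:,0],A[:,1:].mean(1),1),"lo",np.polyfit(A[:,0],A[:,1],1),"hi",np.polyfit(A[:,0],A[:,2],1),"n",len(A))
    print(" end y",np.percentile(Q[:,1],[.2,1,2]))
    # slot: low points between lips
    for yy in np.arange(-.09,-.04,.01):
        k=(abs(y-yy)<.004)&(abs(x-.5)<.025)&(z<.028); 
        if k.sum()>3: print(" slot",round(yy,3),k.sum(),x[k].min().round(4),x[k].max().round(4),np.median(z[k]).round(3))
    k=(abs(x-.497)<.03)&(y>-.1)&(y<.08)&(z>.0415)&(z<.05); Q=P[k]; print("tongue",len(Q),"ymin",np.sort(Q[:,1])[:12:3],"x",np.percentile(Q[Q[:,1]<-.01][:,0],[2,98]) )
    h=cv2.cvtColor(c["frame"],cv2.COLOR_RGB2HSV); b=(h[...,0]>100)&(h[...,0]<125)&(h[...,1]>110)&(x>.4)&(x<.6)&(y>.03)&(y<.28)&(abs(z-.044)<.006)
    Q=P[b]; print("carriage y",np.percentile(Q[:,1],[1,99]),"x",np.percentile(Q[:,0],[1,99]),len(Q),"z",np.median(Q[:,2]))
    st=(abs(x-.5)<.03)&(y>.2)&(y<.3)&(z>.04)&(z<.09); Q=P[st]; print("stop y",np.percentile(Q[:,1],[1,50,99]) if len(Q) else 0, Q[:,2].max() if len(Q) else 0)
E
```

```text
top rail: width 0.06852775244774234 centre fit x=a*y+b [-0.02853396  0.50476499] lo [-0.02849568  0.47050245] hi [-0.02857224  0.53902752] n 16
 end y [-0.11801412 -0.11791495 -0.11616743]
 slot -0.09 30 0.5004 0.5149 0.012
 slot -0.08 37 0.5001 0.5142 0.013
 slot -0.07 29 0.5 0.514 0.013
 slot -0.06 29 0.5001 0.5139 0.013
 slot -0.05 38 0.5006 0.5145 0.013
tongue 765 ymin [-0.01699419 -0.01515235 -0.01474709 -0.01339604] x [0.48793992 0.52127919]
carriage y [0.1117942  0.21642868] x [0.4527233  0.46034512] 51 z 0.04510309356041897
stop y [0.20036182 0.21321056 0.28672918] 0.08988918248617084
side rail: width 0.06913788230519001 centre fit x=a*y+b [-0.02501953  0.50853969] lo [-0.02678416  0.47390899] hi [-0.02325489  0.5431704 ] n 16
 end y [-0.12383167 -0.12283698 -0.12193556]
 slot -0.09 11 0.4757 0.4769 0.012
 slot -0.08 14 0.4754 0.4767 0.014
 slot -0.07 26 0.4751 0.5239 0.013
 slot -0.06 27 0.475 0.5238 0.013
 slot -0.05 20 0.4751 0.5233 0.013
tongue 312 ymin [-0.02101164 -0.01826403 -0.01635778 -0.01373635] x [0.49156102 0.52548477]
carriage y [0.10628287 0.21048099] x [0.45513424 0.5525902 ] 213 z 0.04399673807091409
stop y [0.2005124  0.20873988 0.27326424] 0.08990385149831343
```

Averaged over the two views, these fit the given sizes:
- **Bolt:** (0.453, -0.312), with its bar 1.2° off world x.
- **Rack and rail tops:** rack about 0.036, rail about 0.032.
- **Rail:** heading 91.5°, centre line x = 0.5067 - 0.027y, near end at y = -0.121.
- **Slot entry:** (0.509, -0.076).
- **Bath:** about 48 mm short of home.

Now I'll roll to 91.2° and travel to the rack.

```bash
python3 -m handwheel '{"deltas": [[1,0,0,0,-0.93],[1,0,0,0,-0.93],[1,0,0,0,-0.93],[1,-0.3,-1,0,0],[1,-0.3,-1,0,0],[1,-0.3,-1,0,0],[1,-0.3,-1,0,0],[1,-0.3,-1,0,0],[1,-0.3,-1,0,0],[1,-0.3,-1,0,0],[1,-0.3,-1,0,0],[1,-0.3,-1,0,0],[1,-0.3,-1,0,0],[1,-0.3,-1,0,0],[1,-0.3,-1,0,0],[1,-0.3,-1,0,0],[1,-0.3,-1,0,0],[1,0,-1,0,0],[1,0,-1,0,0],[1,0,-1,0,0]]}'
cat >> h.py <<'E'
def go(x,y,z,head):
    s=status.get_state(); q=s["orientation"]; M=R.from_quat([q[1],q[2],q[3],q[0]]).as_matrix()
    d=M.T@(np.array([x,y,z])-s["tcp_pos"]); h=np.degrees(np.arctan2(M[1,1],M[0,1]))
    print("t",s["clock"],"tcp",s["tcp_pos"].round(4),"heading",round(h,2),"tilt z",M[:,2].round(4),"units",(d/.04).round(3),"roll",round(-(head-h)/10,3),"F",s["wrist_force"].round(2),"T",s["ft_torque"].round(3),"gap",round(s["finger_gap"],4),"grip",round(s["grip_force"],1),"q6",s["joint_pos"][5].round(3))
E
python3 -c "
from h import *
go(.453,-.312,.1175,91.2)"
```

```text
clock: 2.6
tcp_pos: [0.4403, -0.1638, 0.3035]
orientation: [-0.0, -0.011, 1.0, 0.0]
wrist_force: [0.1, -0.3, 0.1]
finger_gap: 0.0853
grip_force: 0.0
t 2.6 tcp [ 0.4403 -0.1638  0.3035] heading 91.2 tilt z [-5.e-04  6.e-04 -1.e+00] units [-0.241 -3.715  4.648] roll 0.0 F [ 0.09 -0.31  0.07] T [ 0.037 -0.052 -0.004] gap 0.0853 grip 0.0 q6 -0.548
```

```bash
python3 -m handwheel '{"deltas": [[1,-0.06,-0.93,0.5,0],[1,-0.06,-0.93,0.5,0],[1,-0.06,-0.93,0.5,0],[1,-0.06,-0.93,0.5,0],[0.3,0,0,0.3,0],[0.2,0,0,0,0],[0.2,0,0,0,0],[0.2,0,0,0,0]]}'
python3 - <<'E'
from h import *
go(.453,-.312,.1175,91.2)
ims=[]
for n,(v0,u0) in(("top",(200,390)),("side",(200,220))):
    c=cam(n); ims.append(cv2.resize(c["frame"][v0:v0+160,u0:u0+160],(400,400),interpolation=2))
    P=cloud(c); x,y,z=P[...,0],P[...,1],P[...,2]
    k=(x>.39)&(x<.52)&(y<-.24)&(y>-.39)&(z>.12)&(z<.2); 
    if k.sum(): Q=P[k]; print(n,k.sum(),np.percentile(Q,[1,99],axis=0).round(4).tolist())
cv2.imwrite("pics/pre.png",np.hstack(ims)[...,::-1])
E
```

```text
clock: 3.6
tcp_pos: [0.4538, -0.3105, 0.2129]
orientation: [0.001, -0.011, 1.0, -0.0]
wrist_force: [0.2, 0.3, 0.5]
finger_gap: 0.0512
grip_force: 0.0
t 3.6 tcp [ 0.4538 -0.3105  0.2129] heading 91.28 tilt z [ 1.2e-03 -8.0e-04 -1.0e+00] units [ 0.023 -0.035  2.384] roll 0.008 F [0.22 0.35 0.48] T [-0.012  0.017 -0.081] gap 0.0512 grip 0.0 q6 -0.768
top 60 [[0.4381, -0.2799, 0.1891], [0.4642, -0.2508, 0.2]]
side 729 [[0.4419, -0.3689, 0.1448], [0.4672, -0.2611, 0.1994]]
```

View pics/pre.png

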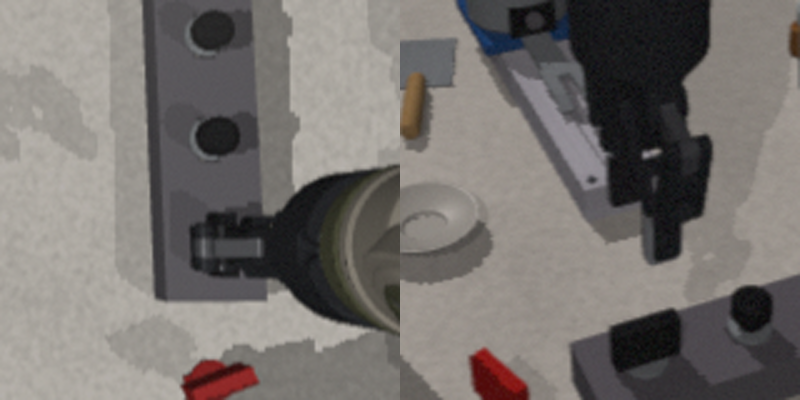

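The fingers straddle the bar handle, seen side-on at (645,340), and line up with it. I'll descend and grip.

```bash
python3 -m handwheel '{"deltas": [[0.2,0.02,-0.03,0.7,0],[0.2,0,0,0.7,0],[0.2,0,0,0.6,0],[0.2,0,0,0.38,0],[0.2,0,0,0,0],[0.2,0,0,0,0],[-1,0,0,0,0],[-1,0,0,0,0],[-1,0,0,0,0],[-1,0,0,0,0],[-1,0,0,0,0],[-1,0,0,0,0]]}' 40
python3 -c "
from h import *
go(.453,-.312,.1175,91.2)"
```

```text
clock: 5.2
tcp_pos: [0.4529, -0.3126, 0.1174]
orientation: [0.001, -0.011, 1.0, -0.0]
wrist_force: [-1.5, 0.9, 5.2]
finger_gap: 0.0112
grip_force: 41.0
t 5.2 tcp [ 0.4529 -0.3126  0.1174] heading 91.21 tilt z [ 1.e-03 -8.e-04 -1.e+00] units [-0.002  0.015 -0.002] roll 0.001 F [-1.53  0.89  5.17] T [ 0.168  0.157 -0.03 ] gap 0.0112 grip 41.0 q6 -0.771
```

```bash
python3 -m handwheel '{"deltas": [[-1,0,0,-0.3,0],[-1,0,0,-0.5,0],[-1,0,0,-0.5,0],[-1,0,0,-0.5,0],[-1,0,0,-0.5,0],[-1,0,0,0,0],[-1,0,0,0,0]]}' 60
python3 - <<'E'
from h import *
go(.509,-.076,.2,1.5)
c=cam("side");P=cloud(c); x,y,z=P[...,0],P[...,1],P[...,2]
cv2.imwrite("pics/lift.png",cv2.resize(c["frame"][180:380,220:420],(500,500))[...,::-1])
E
```

```text
clock: 6.08
tcp_pos: [0.4523, -0.312, 0.2081]
orientation: [-0.0, -0.011, 1.0, 0.0]
wrist_force: [0.4, 0.4, -1.2]
finger_gap: 0.0107
grip_force: 60.2
t 6.075 tcp [ 0.4523 -0.312   0.2081] heading 91.21 tilt z [-6.e-04  7.e-04 -1.e+00] units [-1.542  5.87   0.205] roll 8.971 F [ 0.35  0.39 -1.21] T [ 0.033 -0.019 -0.011] gap 0.0107 grip 60.2 q6 -0.771
```

View pics/lift.png

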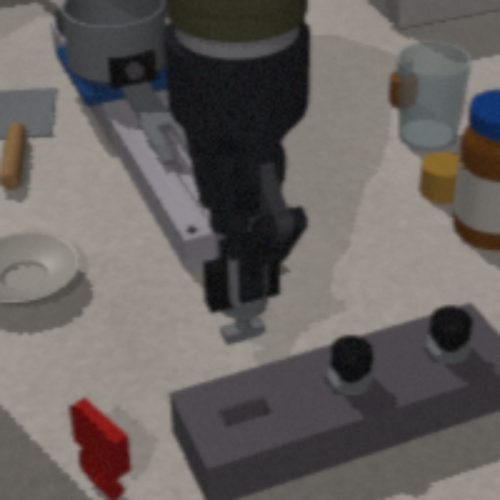

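The bolt is out of the rack, hanging upright with its T head at (243,330), and the pins haven't moved. I'll move over the slot entry and turn lengthwise.

```bash
python3 -m handwheel '{"deltas": [[-1,-0.2,0.8,0,0],[-1,-0.27,1,0,0],[-1,-0.27,1,0,0],[-1,-0.27,1,0,0],[-1,-0.27,1,0,0],[-1,-0.26,1,0,0],[-1,0,0.07,0,0],[-1,0,0,0,0.99],[-1,0,0,0,1],[-1,0,0,0,1],[-1,0,0,0,1],[-1,0,0,0,1],[-1,0,0,0,1],[-1,0,0,0,1],[-1,0,0,0,1],[-1,0,0,0,0.98],[-1,0,0,0,0],[-1,0,0,0,0],[-1,0,0,0,0]]}'
python3 - <<'E'
from h import *
go(.509,-.076,.14,1.5)
fr=[]
for n in("top","side"):
    c=cam(n); P=cloud(c); x,y,z=P[...,0],P[...,1],P[...,2]
    np.savez(n+"1.npz",**c)
    u0,v0=(280,180) if n=="top" else (220,160)
    fr.append(cv2.resize(c["frame"][v0:v0+130,u0:u0+130],(400,400),interpolation=2))
    k=(abs(x-.505)<.06)&(abs(y+.076)<.05)&(z>.085)&(z<.14); Q=P[k]; print(n,k.sum())
    for a,b in((.085,.1),(.1,.11),(.11,.125),(.125,.14)):
        q=Q[(Q[:,2]>a)&(Q[:,2]<=b)]
        if len(q)>5: print(a,len(q),np.percentile(q,[2,98],axis=0)[:,:2].round(4).tolist())
cv2.imwrite("pics/over.png",np.hstack(fr)[...,::-1])
E
```

```text
clock: 8.5
tcp_pos: [0.5091, -0.0764, 0.2085]
orientation: [-0.0, 0.697, 0.717, -0.0]
wrist_force: [0.5, 0.8, -0.3]
finger_gap: 0.011
grip_force: 60.2
t 8.5 tcp [ 0.5091 -0.0764  0.2085] heading 1.58 tilt z [-2.e-04  1.e-04 -1.e+00] units [ 0.011 -0.002  1.713] roll 0.008 F [ 0.53  0.8  -0.31] T [0.007 0.04  0.002] gap 0.011 grip 60.2 q6 1.238
top 0
side 143
0.1 39 [[0.5059, -0.0911], [0.516, -0.0644]]
0.11 29 [[0.5071, -0.0905], [0.5149, -0.067]]
0.125 75 [[0.4968, -0.0998], [0.5227, -0.0701]]
```

View pics/over.png

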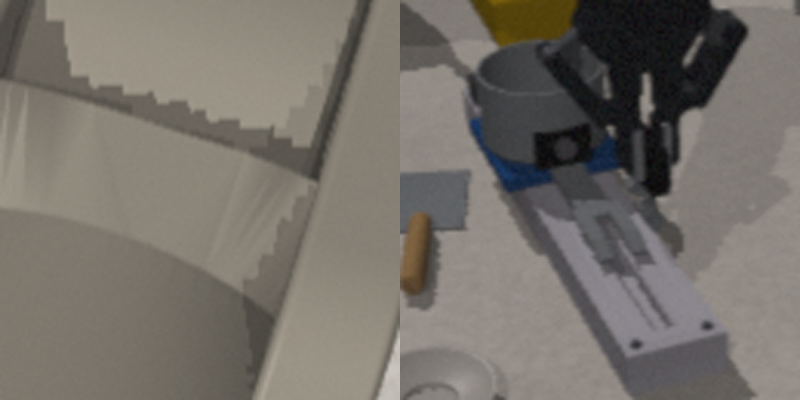

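The side view shows the head, lengthwise, centred at x≈0.511 against the slot's 0.5104 in the same view, and its y matches the slot entry. I'll lower it gently.

```bash
python3 -m handwheel '{"deltas": [[-1,0,0,0.5,0],[-1,0,0,0.6,0],[-1,0,0,0.4,0],[-1,0,0,0.08,0],[-1,0,0,0,0],[-1,0,0,0,0],[-1,0,0,0.05,0],[-1,0,0,0.05,0],[-1,0,0,0,0]]}'
python3 -c "
from h import *
go(.509,-.076,.131,1.5)"
```

```text
clock: 9.72
tcp_pos: [0.5091, -0.0762, 0.1414]
orientation: [-0.0, 0.698, 0.716, 0.0]
wrist_force: [0.4, 0.4, -0.8]
finger_gap: 0.0109
grip_force: 60.2
t 9.725 tcp [ 0.5091 -0.0762  0.1414] heading 1.51 tilt z [-1.e-04  2.e-04 -1.e+00] units [ 0.005 -0.002  0.26 ] roll 0.001 F [ 0.4   0.37 -0.78] T [ 0.006 -0.014 -0.004] gap 0.0109 grip 60.2 q6 1.24
```

```bash
python3 -m handwheel '{"deltas": [[-1,0,0,0.05,0],[-1,0,0,0.05,0],[-1,0,0,0,0]]}'
python3 -m handwheel '{"deltas": [[-1,0,0,0.05,0],[-1,0,0,0,0]]}'
python3 -m handwheel '{"deltas": [[-1,0,0,0.05,0],[-1,0,0,0,0]]}'
python3 -c "
from h import *
go(.509,-.076,.131,1.5)"
```

```text
clock: 10.1
tcp_pos: [0.5091, -0.0762, 0.1372]
orientation: [-0.0, 0.698, 0.716, -0.0]
wrist_force: [-0.1, 0.6, -0.4]
finger_gap: 0.0109
grip_force: 60.2
clock: 10.35
tcp_pos: [0.5091, -0.0762, 0.1353]
orientation: [-0.0, 0.698, 0.716, -0.0]
wrist_force: [0.0, -0.6, -0.8]
finger_gap: 0.0113
grip_force: 60.2
clock: 10.6
tcp_pos: [0.5091, -0.0762, 0.1333]
orientation: [-0.0, 0.698, 0.716, -0.0]
wrist_force: [0.3, 0.7, -2.0]
finger_gap: 0.011
grip_force: 60.2
t 10.6 tcp [ 0.5091 -0.0762  0.1333] heading 1.51 tilt z [-2.e-04  2.e-04 -1.e+00] units [ 0.005 -0.003  0.058] roll 0.001 F [ 0.34  0.67 -2.03] T [-0.015 -0.016  0.032] gap 0.011 grip 60.2 q6 1.24
```

```bash
python3 -m handwheel '{"deltas": [[-1,0,0,0.06,0],[-1,0,0,0,0],[-1,0,0,0,0]]}'
python3 - <<'E'
from h import *
go(.509,-.076,.131,1.5)
c=cam("side"); np.savez("side2.npz",**c)
cv2.imwrite("pics/in.png",cv2.resize(c["frame"][180:300,220:340],(600,600),interpolation=2)[...,::-1])
E
```

```text
clock: 10.98
tcp_pos: [0.5092, -0.0762, 0.1311]
orientation: [-0.0, 0.698, 0.716, 0.0]
wrist_force: [-0.5, 0.2, -0.8]
finger_gap: 0.0107
grip_force: 60.2
t 10.975 tcp [ 0.5092 -0.0762  0.1311] heading 1.51 tilt z [-1.e-04  1.e-04 -1.e+00] units [ 0.006 -0.005  0.001] roll 0.001 F [-0.5   0.16 -0.83] T [0.025 0.029 0.065] gap 0.0107 grip 60.2 q6 1.24
```

View pics/in.png

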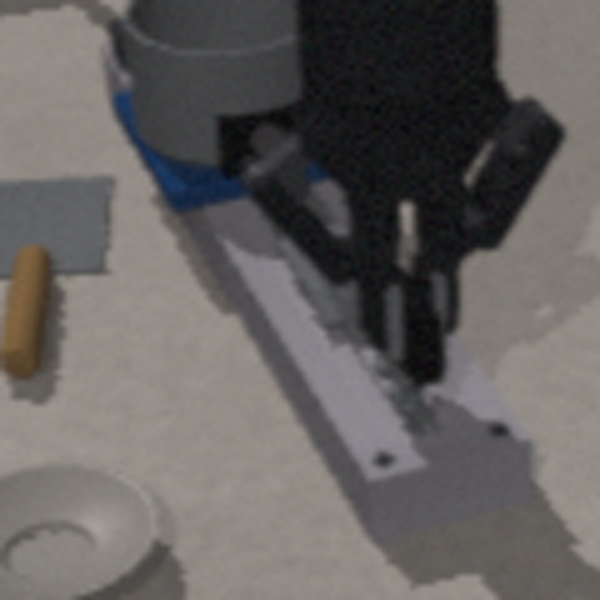

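The bolt is down in the slot just in front of the fork, at about (425,400), and the force is near zero. I'll slide it toward the fork.

```bash
python3 -m handwheel '{"deltas": [[-1,0.1,0,0,0],[-1,0.1,0,0,0],[-1,0.1,0,0,0],[-1,0.1,0,0,0],[-1,0.1,0,0,0],[-1,0,0,0,0]]}'
python3 -m handwheel '{"deltas": [[-1,0.1,0,0,0],[-1,0.1,0,0,0],[-1,0.1,0,0,0],[-1,0.1,0,0,0],[-1,0.1,0,0,0],[-1,0,0,0,0]]}'
python3 -m handwheel '{"deltas": [[-1,0.1,0,0,0],[-1,0.1,0,0,0],[-1,0.1,0,0,0],[-1,0.1,0,0,0],[-1,0.1,0,0,0],[-1,0,0,0,0]]}'
python3 -c "
from h import *
go(.506,-.0,.131,1.5)"
```

```text
clock: 11.78
tcp_pos: [0.5087, -0.0559, 0.1311]
orientation: [-0.0, 0.698, 0.717, 0.0]
wrist_force: [0.8, 0.1, -0.6]
finger_gap: 0.0107
grip_force: 60.2
clock: 12.52
tcp_pos: [0.5081, -0.0359, 0.1311]
orientation: [-0.0, 0.698, 0.717, 0.0]
wrist_force: [-0.2, 1.0, -0.4]
finger_gap: 0.0112
grip_force: 60.2
clock: 13.28
tcp_pos: [0.5076, -0.016, 0.1311]
orientation: [-0.0, 0.698, 0.717, 0.0]
wrist_force: [0.2, -0.4, -0.7]
finger_gap: 0.0108
grip_force: 60.2
t 13.275 tcp [ 0.5076 -0.016   0.1311] heading 1.54 tilt z [-0.e+00  1.e-04 -1.e+00] units [ 0.4   -0.029  0.002] roll 0.004 F [ 0.2  -0.37 -0.7 ] T [-0.014 -0.004 -0.038] gap 0.0108 grip 60.2 q6 1.354
```

```bash
python3 -m handwheel '{"deltas": [[-1,0.06,0,0,0],[-1,0.06,0,0,0],[-1,0.06,0,0,0],[-1,0.06,0,0,0],[-1,0.06,0,0,0],[-1,0.06,0,0,0]]}'
python3 -m handwheel '{"deltas": [[-1,0.06,0,0,0],[-1,0.06,0,0,0],[-1,0.06,0,0,0],[-1,0.06,0,0,0]]}'
python3 -m handwheel '{"deltas": [[-1,0.06,0,0,0],[-1,0.06,0,0,0],[-1,0.06,0,0,0]]}'
```

```text
clock: 14.02
tcp_pos: [0.5072, -0.0017, 0.1311]
orientation: [-0.0, 0.698, 0.716, 0.0]
wrist_force: [1.1, -0.2, -0.5]
finger_gap: 0.0109
grip_force: 60.2
clock: 14.52
tcp_pos: [0.507, 0.0079, 0.1311]
orientation: [-0.0, 0.698, 0.716, 0.0]
wrist_force: [0.5, 0.4, -1.2]
finger_gap: 0.0106
grip_force: 60.2
clock: 14.9
tcp_pos: [0.5068, 0.0151, 0.1311]
orientation: [-0.0, 0.698, 0.716, 0.0]
wrist_force: [0.6, 0.3, -0.8]
finger_gap: 0.0107
grip_force: 60.2
```

```bash
for i in 1; do python3 -m handwheel '{"deltas": [[-1,0.05,0,0,0],[-1,0.05,0,0,0],[-1,0.05,0,0,0]]}'; done
python3 -m handwheel '{"deltas": [[-1,0.05,0,0,0],[-1,0.05,0,0,0],[-1,0.05,0,0,0]]}'
python3 -m handwheel '{"deltas": [[-1,0.05,0,0,0],[-1,0.05,0,0,0],[-1,0.05,0,0,0]]}'
python3 -m handwheel '{"deltas": [[-1,0.05,0,0,0],[-1,0.05,0,0,0],[-1,0.05,0,0,0]]}'
```

```text
clock: 15.28
tcp_pos: [0.5067, 0.021, 0.1311]
orientation: [0.0, 0.698, 0.716, 0.0]
wrist_force: [0.2, 0.0, -0.8]
finger_gap: 0.0111
grip_force: 60.2
clock: 15.65
tcp_pos: [0.5066, 0.026, 0.1311]
orientation: [0.001, 0.698, 0.716, -0.001]
wrist_force: [-0.0, -5.6, -1.6]
finger_gap: 0.0111
grip_force: 60.2
clock: 16.02
tcp_pos: [0.5064, 0.0319, 0.1311]
orientation: [0.001, 0.698, 0.716, -0.001]
wrist_force: [-0.2, -5.9, -1.2]
finger_gap: 0.0108
grip_force: 60.2
clock: 16.4
tcp_pos: [0.5062, 0.0379, 0.1311]
orientation: [0.001, 0.698, 0.716, -0.001]
wrist_force: [-0.1, -5.8, -1.2]
finger_gap: 0.011
grip_force: 60.2
```

Contact came at y≈0.025, and the bath slides at about 6 N. I'll keep pushing and slow down near home, expected at y≈0.073.

```bash
python3 -m handwheel '{"deltas": [[-1,0.05,0,0,0],[-1,0.05,0,0,0],[-1,0.05,0,0,0],[-1,0.05,0,0,0],[-1,0.05,0,0,0],[-1,0.05,0,0,0]]}'
python3 -m handwheel '{"deltas": [[-1,0.05,0,0,0],[-1,0.05,0,0,0],[-1,0.05,0,0,0],[-1,0.05,0,0,0],[-1,0.05,0,0,0]]}'
python3 - <<'E'
from h import *
go(.505,.073,.131,1.5)
for n in("top","side"):
    c=cam(n);P=cloud(c); x,y,z=P[...,0],P[...,1],P[...,2]
    h=cv2.cvtColor(c["frame"],cv2.COLOR_RGB2HSV); b=(h[...,0]>100)&(h[...,0]<125)&(h[...,1]>110)&(x>.4)&(x<.6)&(y>.03)&(y<.28)&(abs(z-.044)<.006)
    print(n,b.sum(),np.percentile(P[b][:,1],[1,99]) if b.sum() else 0)
E
```

```text
clock: 17.15
tcp_pos: [0.5059, 0.0499, 0.1311]
orientation: [0.001, 0.698, 0.716, -0.001]
wrist_force: [-0.4, -5.7, -1.0]
finger_gap: 0.0106
grip_force: 60.2
clock: 17.77
tcp_pos: [0.5056, 0.0599, 0.1311]
orientation: [0.001, 0.698, 0.716, -0.001]
wrist_force: [-0.2, -5.8, 0.4]
finger_gap: 0.0105
grip_force: 60.2
t 17.775 tcp [0.5056 0.0599 0.1311] heading 1.46 tilt z [-1.0e-04 -2.8e-03 -1.0e+00] units [ 0.328 -0.007  0.002] roll -0.004 F [-0.18 -5.84  0.38] T [-1.215  0.098  0.04 ] gap 0.0105 grip 60.2 q6 1.507
top 0 0
side 126 [0.13978178 0.24225997]
```

```bash
python3 -m handwheel '{"deltas": [[-1,0.05,0,0,0],[-1,0.05,0,0,0],[-1,0.05,0,0,0],[-1,0.05,0,0,0]]}'
python3 -m handwheel '{"deltas": [[-1,0.03,0,0,0],[-1,0.03,0,0,0]]}'
python3 -m handwheel '{"deltas": [[-1,0.03,0,0,0],[-1,0,0,0,0]]}'
```

```text
clock: 18.38
tcp_pos: [0.5054, 0.0681, 0.1311]
orientation: [0.001, 0.698, 0.716, -0.001]
wrist_force: [-0.6, -5.5, -0.5]
finger_gap: 0.0113
grip_force: 60.2
clock: 18.62
tcp_pos: [0.5053, 0.0702, 0.1311]
orientation: [0.001, 0.698, 0.716, -0.001]
wrist_force: [-0.3, -8.6, -0.3]
finger_gap: 0.0109
grip_force: 60.2
clock: 18.88
tcp_pos: [0.5053, 0.0706, 0.1311]
orientation: [0.002, 0.698, 0.716, -0.002]
wrist_force: [-0.3, -10.6, 0.0]
finger_gap: 0.0109
grip_force: 60.2
```

```bash
python3 -m handwheel '{"deltas": [[-1,0.025,0,0,0],[-1,0,0,0,0]]}'
python3 - <<'E'
from h import *
go(.505,.0702,.127,1.5)
for n in("top","side"):
    c=cam(n);P=cloud(c); x,y,z=P[...,0],P[...,1],P[...,2]
    h=cv2.cvtColor(c["frame"],cv2.COLOR_RGB2HSV); b=(h[...,0]>100)&(h[...,0]<125)&(h[...,1]>110)&(x>.4)&(x<.6)&(y>.03)&(y<.3)&(abs(z-.044)<.006)
    print(n,b.sum(),np.percentile(P[b][:,1],[1,99]) if b.sum() else 0)
    if n=="side": cv2.imwrite("pics/home.png",cv2.resize(c["frame"][140:290,200:350],(600,600),interpolation=2)[...,::-1])
E
```

```text
clock: 19.12
tcp_pos: [0.5053, 0.0709, 0.1311]
orientation: [0.002, 0.698, 0.716, -0.003]
wrist_force: [-0.0, -13.3, -0.8]
finger_gap: 0.0108
grip_force: 60.2
t 19.125 tcp [0.5053 0.0709 0.1311] heading 1.39 tilt z [-2.0e-04 -6.8e-03 -1.0e+00] units [-0.016 -0.009  0.103] roll -0.011 F [ -0.04 -13.31  -0.75] T [-2.938  0.118  0.022] gap 0.0108 grip 60.2 q6 1.532
top 3 [0.15547683 0.15837036]
side 121 [0.15063329 0.25370564]
```

View pics/home.png

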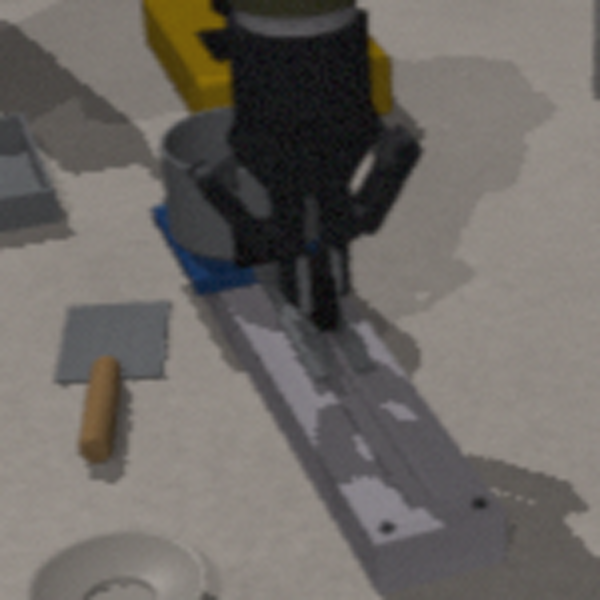

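The bath has moved 44 mm and the force rises steeply to 13 N, so it stands against the stop. The picture shows the bolt in the fork at about (320,330). I'll ease off 1 mm, then press down in small steps.

```bash
python3 -m handwheel '{"deltas": [[-1,-0.025,0,0,0],[-1,0,0,0.04,0],[-1,0,0,0.04,0],[-1,0,0,0,0]]}' 80
python3 -m handwheel '{"deltas": [[-1,0,0,0.03,0],[-1,0,0,0.03,0],[-1,0,0,0,0]]}'
python3 -m handwheel '{"deltas": [[-1,0,0,0.025,0],[-1,0,0,0.025,0],[-1,0,0,0,0]]}'
```

```text
clock: 19.73
tcp_pos: [0.5058, 0.0705, 0.1286]
orientation: [0.002, 0.698, 0.716, -0.001]
wrist_force: [-2.2, -10.4, 4.7]
finger_gap: 0.0104
grip_force: 83.0
clock: 20.1
tcp_pos: [0.506, 0.0705, 0.1264]
orientation: [0.002, 0.698, 0.716, -0.001]
wrist_force: [-1.7, -10.9, 5.9]
finger_gap: 0.0104
grip_force: 83.0
clock: 20.48
tcp_pos: [0.506, 0.0705, 0.1247]
orientation: [0.002, 0.698, 0.716, -0.001]
wrist_force: [-2.0, -10.0, 7.7]
finger_gap: 0.0104
grip_force: 83.3
```

z ≈ 15.5 mm, and the spring force agrees. I'll press 1.6 mm more, ease along the slot a little, and start the turn.

```bash
python3 -m handwheel '{"deltas": [[-1,-0.02,0,0.02,0],[-1,0,0,0.02,0],[-1,0,0,0,0],[-1,0,0,0,0]]}'
python3 -m handwheel '{"deltas": [[-1,0,0,0,-0.5],[-1,0,0,0,-0.5],[-1,0,0,0,-0.5],[-1,0,0,0,0]]}'
python3 -m handwheel '{"deltas": [[-1,0,0,0,-0.5],[-1,0,0,0,-0.5],[-1,0,0,0,-0.5],[-1,0,0,0,0]]}'
python3 -c "
from h import *
go(.506,.0702,.1232,91.5)"
```

```text
clock: 20.98
tcp_pos: [0.506, 0.0703, 0.1234]
orientation: [0.002, 0.698, 0.716, -0.0]
wrist_force: [-1.7, -8.4, 10.0]
finger_gap: 0.0104
grip_force: 83.6
clock: 21.48
tcp_pos: [0.5066, 0.0702, 0.1236]
orientation: [0.002, 0.598, 0.801, -0.001]
wrist_force: [-1.5, -9.3, 9.2]
finger_gap: 0.0103
grip_force: 83.6
clock: 21.98
tcp_pos: [0.5065, 0.0702, 0.1235]
orientation: [0.002, 0.489, 0.872, -0.001]
wrist_force: [-2.2, -8.7, 8.8]
finger_gap: 0.0105
grip_force: 83.6
t 21.975 tcp [0.5065 0.0702 0.1235] heading 31.47 tilt z [ 0.0031 -0.0038 -1.    ] units [ 0.008 -0.011  0.008] roll -6.003 F [-2.17 -8.73  8.84] T [-1.829  0.336  0.049] gap 0.0105 grip 83.6 q6 1.004
```

Turning freely.

```bash
python3 -m handwheel '{"deltas": [[-1,0,0,0,-0.6],[-1,0,0,0,-0.6],[-1,0,0,0,-0.6],[-1,0,0,0,0]]}'
python3 -m handwheel '{"deltas": [[-1,0,0,0,-0.6],[-1,0,0,0,-0.6],[-1,0,0,0,-0.6],[-1,0,0,0,0]]}'
python3 -m handwheel '{"deltas": [[-1,0,0,0,-0.6],[-1,0,0,0,-0.6],[-1,0,0,0,-0.6],[-1,0,0,0,-0.6],[-1,0,0,0,0],[-1,0,0,0,0]]}'
python3 -c "
from h import *
go(.506,.0702,.1235,91.5)"
```

```text
clock: 22.48
tcp_pos: [0.5065, 0.0701, 0.1235]
orientation: [0.002, 0.346, 0.938, -0.001]
wrist_force: [-2.3, -8.9, 8.6]
finger_gap: 0.0102
grip_force: 83.6
clock: 22.98
tcp_pos: [0.5065, 0.0701, 0.1235]
orientation: [0.002, 0.195, 0.981, -0.002]
wrist_force: [-1.8, -8.9, 10.1]
finger_gap: 0.0105
grip_force: 83.7
clock: 23.72
tcp_pos: [0.5064, 0.07, 0.1235]
orientation: [0.001, -0.013, 1.0, -0.002]
wrist_force: [-1.9, -8.9, 8.7]
finger_gap: 0.0106
grip_force: 83.7
t 23.725 tcp [0.5064 0.07   0.1235] heading 91.43 tilt z [ 0.0029 -0.0042 -1.    ] units [0.011 0.005 0.   ] roll -0.007 F [-1.91 -8.9   8.73] T [-1.989  0.398  0.007] gap 0.0106 grip 83.7 q6 -0.043
```

The bolt is crosswise. I'll raise it until the head rests under the lips, easing the push, then release.

```bash
python3 -m handwheel '{"deltas": [[-1,0,-0.015,-0.02,0],[-1,0,0,-0.02,0],[-1,0,0,-0.02,0],[-1,0,0,0,0]]}' 40
python3 -c "
from h import *
go(.506,.0702,.1235,91.5)"
```

```text
clock: 24.22
tcp_pos: [0.5064, 0.0699, 0.1256]
orientation: [0.001, -0.013, 1.0, -0.001]
wrist_force: [0.6, -7.4, 6.5]
finger_gap: 0.0105
grip_force: 83.0
t 24.225 tcp [0.5064 0.0699 0.1256] heading 91.45 tilt z [ 0.0028 -0.003  -1.    ] units [0.011 0.009 0.051] roll -0.005 F [ 0.59 -7.44  6.45] T [-1.554  0.2   -0.011] gap 0.0105 grip 83.0 q6 -0.044
```

```bash
python3 -m handwheel '{"deltas": [[-0.9,0,0,0,0],[-0.7,0,0,0,0],[-0.5,0,0,0,0],[-0.3,0,0,0,0],[-0.3,0,0,0,0],[-0.3,0,0,0,0]]}' 20
python3 -m handwheel '{"deltas": [[-0.3,0,0,-0.3,0],[-0.3,0,0,-0.6,0],[-0.3,0,0,-1,0],[-0.3,0,0,-1,0],[-0.3,0,0,-1,0],[-0.3,-1,0,0,0],[-0.3,-1,0,0,0],[-0.3,0,-1,0,0],[-0.3,0,-1,0,0],[-0.3,0,-1,0,0],[-0.3,0,-1,0,0],[-0.3,0,-1,0,0],[-0.3,0,-1,0,0],[-0.3,0,0,0,0]]}'
python3 - <<'E'
from h import *
c2=[]
for n in("top","side"):
    c=cam(n);P=cloud(c); x,y,z=P[...,0],P[...,1],P[...,2]
    h=cv2.cvtColor(c["frame"],cv2.COLOR_RGB2HSV); b=(h[...,0]>100)&(h[...,0]<125)&(h[...,1]>110)&(x>.4)&(x<.6)&(y>.03)&(y<.3)&(abs(z-.044)<.006)
    print(n,b.sum(),np.percentile(P[b][:,1],[1,99]) if b.sum() else 0)
    k=(abs(x-.506)<.04)&(abs(y-.069)<.03)&(z>.068)&(z<.09); Q=P[k]
    if len(Q)>5: print("handle top",len(Q),np.median(Q[:,2]),Q[:,2].max(),cv2.minAreaRect(Q[:,:2].astype(np.float32)*1000))
    u,v=(180,200) if n=="top" else (200,140)
    c2.append(cv2.resize(c["frame"][v:v+150,u:u+150],(400,400),interpolation=2))
cv2.imwrite("pics/end.png",np.hstack(c2)[...,::-1])
E
```

```text
clock: 24.98
tcp_pos: [0.5052, 0.0713, 0.1242]
orientation: [-0.0, -0.013, 1.0, 0.0]
wrist_force: [-0.4, -0.6, 1.0]
finger_gap: 0.0298
grip_force: 0.0
clock: 26.72
tcp_pos: [0.5916, -0.1695, 0.2808]
orientation: [0.0, -0.011, 1.0, -0.0]
wrist_force: [-0.2, 1.1, -0.2]
finger_gap: 0.0298
grip_force: 0.0
top 65 [0.15731467 0.26274816]
handle top 198 0.0785243448751986 0.0823713326074309 ((505.376708984375, 70.84459686279297), (43.38695526123047, 11.44169807434082), 1.860251784324646)
side 192 [0.15027911 0.24850287]
handle top 130 0.07700045928066815 0.08115409142910973 ((508.7662048339844, 68.65325164794922), (17.987476348876953, 44.6447639465332), 87.79562377929688)
```

View pics/end.png

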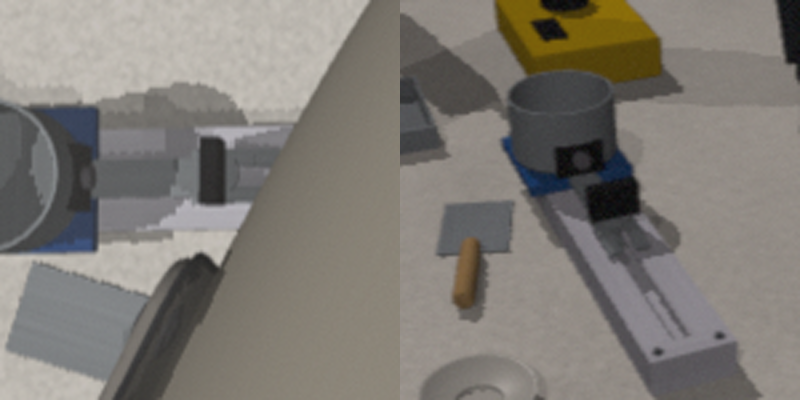

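The bolt stands crosswise in the fork with its top at 78 mm (62 + 16), the bath is still home, and the robot is clear. I'll hand in.

```bash
python3 -c "
from workcell import hand_in
print(hand_in())"
```

```text
the job is handed in; nothing more can be done
None
```

I handed the job in at about 27 s: the bath is home against its stop, the T-bolt is locked crosswise under the slot's lips with its handle top at about 78 mm, and the robot is clear; the hand-in gave no verdict.

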